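# Push the vial box between the dewar dishes to the label reader

## Robot

A 6-joint arm with a two-finger parallel gripper is mounted at the origin on the work surface. World frame = base frame: x ahead of the robot, y to its left, z up, the work surface at z = 0. Lengths are in m, angles in rad, forces in N, time in s.
With the tool pointing down it reaches from about 0.35 to 0.85 m from the base axis. Payload 8.1 kg.
Tool frame: the origin (TCP) lies at the very end of the fingers, on their centre line; the grasp point (between the pads) lies 19 mm behind it (grasp_offset is the distance from the TCP to the grasp point, in m); z points along the fingers, y is the direction in which the jaws open and shut (so a half turn about z gives the same grasp; the last joint's range is limited). The gripper opens to 93 mm and grips with 3 to 60 N. Pads are 15 mm wide; open, the fingers measure 128 mm over their backs; the gripper's body (75 mm by 188 mm) begins 65 mm behind the grasp point.
Start: joints at [1.051, 0.13, 1.488, -0, 1.523, -0.085], TCP at [0.253, 0.544, 0.219] pointing down, gripper open.
Joint ranges: [-2.96, 2.96], [-0.89, 2.26], [0.02, 2.5], [-1.34, 4.48], [0, 2.73], [-2.66, 2.66]. Speed limits (rad/s): [2.39, 2.39, 2.79, 3.14, 3.14, 3.14].

## Interface

Orientations are given as a rotation vector (axis times angle).
In Python, from plant import read_state, read_camera, close_job, search_frame, masks_of, grasp_offset gives the robot as it stands.
- The arm moves only by the tool drive_tool, never from a script. Its argument "plan" is a list of rows, each an object with "claw": the closure, from 0 (fully open) to 1 (shut); "linear": the shift along the tool's x, y, z in cm, a list of three; "angular": the turn, a rotation vector about the tool's x, y, z in degrees, a list of three. In form: [{"claw": claw, "linear": [tx, ty, tz], "angular": [ax, ay, az]}, ...]. A call has 1 to 12 rows; each row shifts and turns the commanded pose from where the row before left it, along the tool's axes as they then stand; what a row does not reach is not made up. A row lasts 1/8 s, in which the tool goes at most 62.5 mm and 10.7 degrees, less where a joint would pass 70% of its speed; a pose out of reach is approached as far as the arm can. A call is refused whole if a number of a shift passes 6.25 or a number of a turn 10.7, either way. A call with a gripper value outside its range is refused whole. The fingers move at their own pace and stop on an object; "newtons" is the grip in N (left out, the last holds). Time passes only in rows, so rows that do not move let the fingers close. It gives the time, the measured TCP pose, the force and the opening at its end, in the units of the state.
- read_state(): the state, without advancing time (a new reading comes with each control period).
- read_camera(name): name is "scene" or "top" or "wrist"; returns a dict with "pixels" (384x512x3 uint8, red, green, blue), "K" (3x3 intrinsics, pixels), "xyz" and "attitude" of the camera in the world. Camera axes: x right, y up, looking along -z (the intrinsics and any distortion apply to the point x, -y, -z); pixel columns grow to the right and rows downward; lengths in m; the calibration is good to about 2 mm. The wrist camera is an equidistant fisheye: a pixel r from the principal point sees the ray r / f radians off the axis. A picture is of the moment at which its call begins. There is no depth.
- close_job(): hands the job in, once; it reports no verdict.
Trained networks look in a picture, given as the dict that the camera call returned (one of the last four; its "shot" number tells which), for a name from the list of things; names that differ only in an ending like _2 or _b are one class to them, and where a whole thing is asked for, a point or a joint stands for the part that bears it (a point fixed in the world has none). Each returns a list of dicts, best first, with "p" (0 to 1); they miss things now and then, are a little off and sometimes report something else, mostly with a low value. They report only what shows in the picture. A call takes as long as a camera call. They do not tell look-alikes from the thing itself.
- search_frame(picture, label): "at" ([x, y, z] in m, in world coordinates, good to about 4 mm: the middle of the surface that is visible of it).
- masks_of(picture, label): "mask" (384x512 bool, what is visible of it).
The state is a dict: "t": time; "q": joint angles; "dq": joint speeds; "joint_torque": joint torques, N m; "tool_pos": TCP position; "orientation": TCP orientation; "force": force on the tool from outside, world axes, zero at the start; "wrist_torque": the same for the moment, N m; "opening": finger opening in m.
Only numpy, scipy, OpenCV 4.12 (cv2) and the standard library are available. Lean on these libraries where they do the work, as an engineer would, in place of code of your own. Each camera call takes 0.05 s, during which the arm holds its last target.

## Task

Push the box of vials along the bench, through the narrow gap between the two steel dewar dishes, until its end stands squarely up against the front of the label reader. Only push it with the fingers: never lift, carry or tip it, and leave everything else where it is. Finish with the hand clear of everything.

Things in the scene. Friction and masses are not known exactly. Their poses are not given: they have to be found in the camera images.
- station: fixed station (two round steel dewar dishes and a label reader on a thin black mat, flush with the bench). Origin: on the bench, midway between the dishes; x points through the gap towards the reader, y across the gap, z up. The gap is 90 mm at its narrowest. Nothing of it moves; the bench is at height 0
- dish_a (a point): centre of one dish's underside, at (0, 95, 0) mm in the station's frame: fixed upright steel drum with a flat lid, 100 mm diameter, lid rim 64 mm high, lid knob up to 76 mm
- dish_b (a point): the same for the other dish, alike, at (0, -95, 0) mm in the station's frame
- reader_face (a point): middle of the flat front face of the reader (white housing 85 mm high, 170 mm wide, black window), 25 mm above the bench, at (170, 0, 25) mm in the station's frame; the housing reaches back to x = 275 mm
- vial_box: loose closed box of vials, white with a flat clear lid: 110 mm long (its x), 80 mm wide (its y), 50 mm high, plain upright sides, about 0.25 to 0.5 kg, slides on the bench. Origin: centre of its underside. At the start it stands on the bench 160 to 220 mm before the gap (negative station x), up to 50 mm to either side of the gap's middle line and turned up to 0.45 rad from it
- jar: bystander, loose: squat closed jar, 42 mm across, 58 mm high, stands beside the place in front of the reader; origin: centre of its underside
- stopper: bystander, loose: cork stopper with a wider top, 52 mm across, 42 mm high, stands beside the place in front of the reader, on the other side; origin: centre of its underside
- vial_rack: bystander, loose: small white rack of vials, 100 x 50 mm, 58 mm high; origin: centre of its underside
- tweezers: bystander, loose: steel tweezers lying flat, 137 mm long, 10 mm high; origin: on the bench, near its middle, x along it
- timer: bystander, loose: flat square timer, 65 x 65 mm, 22 mm high; origin: centre of its underside
- bottle: bystander, loose: capped bottle, 48 mm across, 100 mm high; origin: centre of its underside
- beaker: bystander, loose: steel beaker, 56 mm across, 60 mm high; origin: centre of its underside
Mind the look-alikes: they are no part of the job. Leave any black or yellow look-alike of the vial_box alone.

How it is judged:
By the outcome, as a careful person would: the job done as asked, in the order asked, and still so for the second after the job is handed in, with the robot touching nothing.
It also fails if it takes over 58 s, if anything falls off the work surface, if the arm or the gripper's body presses on something with over 40 N, if the wrist force passes 120 N, or if a joint passes its speed limit or range.

## Working session

There is one attempt and no reset: what is moved stays moved. The work goes in short steps, Python scripts to look and compute and a tool call to move; the robot and the scene stay as the last step left them, time stands still between calls to the robot, and variables do not carry over. Pictures are saved under pics/ and viewed, and the job is handed in when it is done.

Besides the shell and the picture viewer there is one more tool, called after "Call:" as a command line: name --argument value ..., lists and objects as JSON in quotes. drive_tool: Moves the arm, as the interface text tells. Its arguments: {"type":"object","properties":{"plan":{"type":"array"},"newtons":{"type":"number"}},"required":["plan"]}

```bash
mkdir -p pics; python3 - <<'E'
from plant import *
import cv2
s=read_state();print({k:(v if not hasattr(v,'tolist') else v.tolist()) for k,v in s.items()})
for n in ["scene","top"]:
    c=read_camera(n);print(n,c["K"],c["xyz"],c["attitude"],c.get("shot"),c.keys())
    cv2.imwrite(f"pics/{n}0.png",c["pixels"][:,:,::-1])
    for l in ["vial_box","dish_a","reader_face","station","jar","stopper"]:
        try:
            for r in search_frame(c,l)[:4]: print(l,r)
        except Exception as e: print(l,e)
print(grasp_offset)
E
```

```text
{'t': 0.0, 'q': [1.05058317413029, 0.13117760497647254, 1.4892390180209598, -3.622797700052614e-05, 1.522998972732328, -0.08539544336729617], 'dq': [-0.0027176830802274655, 0.0016322140033802873, 0.0016186582700511952, 0.0004521629562154536, 5.638002119743679e-05, 0.00028790518399554447], 'joint_torque': [-0.0004603667002811562, -55.98369598388672, -49.176414012908936, 0.0769385858438909, 0.03532655071467161, -6.597030505872681e-05], 'tool_pos': [0.252459221340704, 0.5436884419200956, 0.2175997372179523], 'orientation': [-0.6775293985288775, -3.06714076969636, 0.002749697814853371], 'force': [0.15560180507245272, 0.4697823520284641, -0.18991323883473055], 'wrist_torque': [-0.008144142295893712, 0.005185308912245051, 0.020742734220090032], 'opening': 0.09318140368654995}
scene [[384.10735073   0.         248.13217559]
 [  0.         384.10735073 184.30266966]
 [  0.           0.           1.        ]] [ 1.08670164 -0.46423606  0.57588099] [0.92043686 0.36973519 0.6570201 ] 1 dict_keys(['pixels', 'K', 'xyz', 'attitude', 'shot'])
vial_box {'at': [0.6135, 0.289, 0.0531], 'p': 0.63}
vial_
[... 609 characters left out ...]
ude', 'shot'])
vial_box {'at': [0.3526, 0.2155, 0.046], 'p': 0.94}
vial_box {'at': [0.5911, 0.3169, 0.0553], 'p': 0.84}
vial_box {'at': [0.5528, 0.1269, 0.0499], 'p': 0.78}
vial_box {'at': [0.7182, 0.296, 0.063], 'p': 0.35}
dish_a {'at': [0.5031, -0.0215, -0.0021], 'p': 0.97}
dish_a {'at': [0.3976, -0.1213, 0.0567], 'p': 0.26}
reader_face {'at': [0.5069, -0.0214, -0.0003], 'p': 0.95}
station {'at': [0.5096, -0.0173, 0.0007], 'p': 0.82}
station {'at': [0.722, -0.1622, 0.03], 'p': 0.63}
station {'at': [0.7411, -0.0434, 0.0295], 'p': 0.48}
jar {'at': [0.3993, -0.1219, 0.0582], 'p': 0.54}
jar {'at': [0.7401, -0.0403, 0.0282], 'p': 0.42}
stopper {'at': [0.6184, -0.1585, 0.0353], 'p': 0.49}
0.0188
```

View pics/scene0.png

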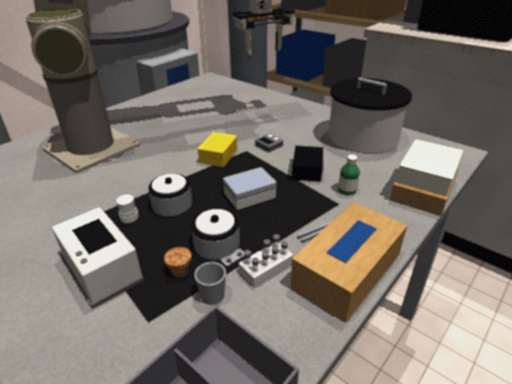

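View pics/top0.png

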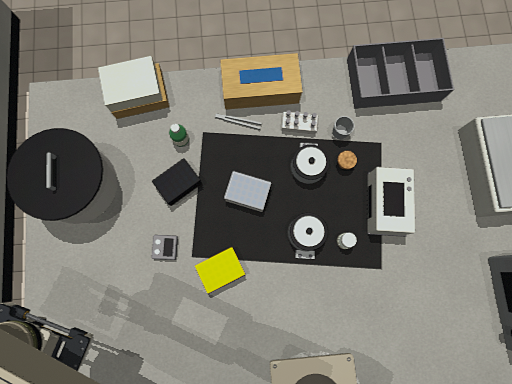

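```bash
cat > h.py <<'E'
import numpy as np, cv2, pickle
from scipy.spatial.transform import Rotation as R
def proj(c,P):
    P=np.atleast_2d(P); p=(P-np.array(c["xyz"]))@R.from_rotvec(c["attitude"]).as_matrix()
    K=np.array(c["K"]); x=p[:,0]/-p[:,2]; y=-p[:,1]/-p[:,2]
    return np.c_[K[0,0]*x+K[0,2],K[1,1]*y+K[1,2]]
def back(c,uv,z):
    K=np.array(c["K"]);uv=np.atleast_2d(uv)
    d=np.c_[(uv[:,0]-K[0,2])/K[0,0],-(uv[:,1]-K[1,2])/K[1,1],-np.ones(len(uv))]@R.from_rotvec(c["attitude"]).as_matrix().T
    o=np.array(c["xyz"]);return o+d*((z-o[2])/d[:,2])[:,None]
E
python3 - <<'E'
from plant import *
from h import *
for n in ["scene","top"]:
    c=read_camera(n); m={}
    for l in ["vial_box","dish_a","reader_face","station","jar","stopper","vial_rack","beaker"]:
        m[l]=masks_of(c,l); print(n,l,[(round(r["p"],2),int(r["mask"].sum()),[round(float(v)) for v in np.argwhere(r["mask"]).mean(0)[::-1]]) for r in m[l]])
    pickle.dump((c,m),open(f"{n}.pkl","wb"))
    im=c["pixels"][:,:,::-1]
    if n=="top": cv2.imwrite("pics/topz.png",cv2.resize(im[110:290,180:430],None,fx=3.2,fy=3.2,interpolation=cv2.INTER_CUBIC)[:600,:800])
E
```

```text
scene vial_box [(0.94, 1080, [308, 163]), (0.76, 1522, [249, 188]), (0.58, 1039, [217, 149]), (0.27, 21550, [180, 234])]
scene dish_a [(0.63, 21411, [180, 234])]
scene reader_face [(0.78, 21986, [181, 234])]
scene station [(0.69, 21965, [180, 234])]
scene jar [(0.76, 468, [127, 209]), (0.6, 21573, [180, 234]), (0.56, 1660, [250, 188])]
scene stopper [(0.76, 609, [178, 261]), (0.64, 21748, [180, 234])]
scene vial_rack [(0.8, 1535, [266, 262])]
scene beaker [(0.88, 1069, [211, 282]), (0.27, 21351, [180, 234])]
top vial_box [(0.87, 1266, [247, 191]), (0.72, 1308, [177, 182]), (0.56, 1339, [220, 270])]
top dish_a [(0.56, 23474, [301, 201])]
top reader_face [(0.74, 23666, [301, 201])]
top station [(0.91, 23689, [301, 201])]
top jar [(0.7, 248, [346, 240])]
top stopper [(0.68, 291, [347, 160])]
top vial_rack [(0.72, 686, [300, 122])]
top beaker [(0.74, 377, [343, 127])]
```

View pics/topz.png

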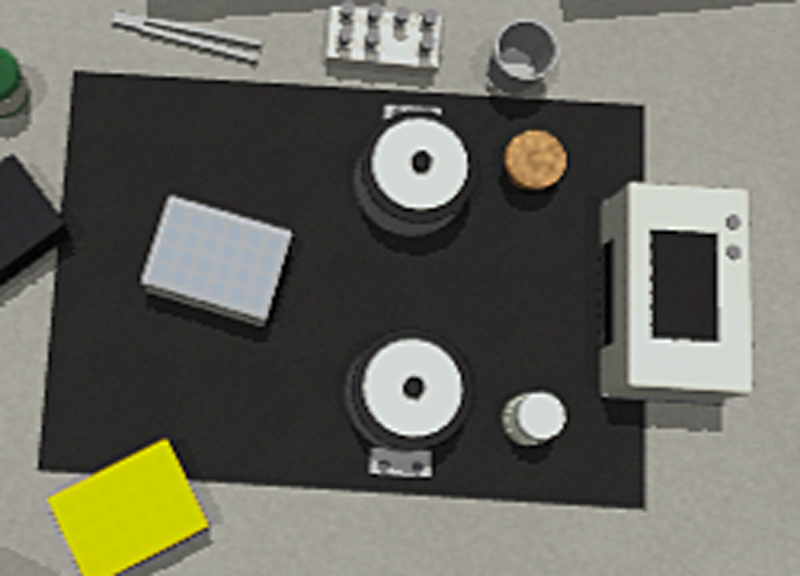

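```bash
cat > fit.py <<'E'
from h import *
from scipy.optimize import minimize
def hullmask(c,P,S=4):
    p=proj(c,P); h=cv2.convexHull(((p+.5)*S-.5).astype(np.float32)).reshape(-1,2)
    m=np.zeros((384*S//2,512*S//2),np.uint8) if 0 else np.zeros((384*S,512*S),np.uint8)
    cv2.fillConvexPoly(m,np.round(h*16).astype(np.int32),255,shift=4)
    return cv2.resize(m,(512,384),interpolation=cv2.INTER_AREA)/255.
def box(x0,x1,y0,y1,z0,z1): return np.array([[x,y,z] for x in(x0,x1) for y in(y0,y1) for z in(z0,z1)])
def place(P,s):
    c,sn=np.cos(s[2]),np.sin(s[2]); return np.c_[s[0]+c*P[:,0]-sn*P[:,1], s[1]+sn*P[:,0]+c*P[:,1], P[:,2]]
def fitbox(items,P,s0):
    f=lambda s:sum(np.abs(hullmask(c,place(P,s))-m).sum() for c,m in items)
    best=None
    for da in (0,.1,-.1):
        s=np.array(s0)+[0,0,da]
        r=minimize(f,s,method="Nelder-Mead",options=dict(initial_simplex=[s,s+[.008,0,0],s+[0,.008,0],s+[0,0,.1]],xatol=1e-4,fatol=.05))
        if best is None or r.fun<best.fun: best=r
    return best.x,best.fun
def white(c,cx,cy,r,thr=120):
    im=c["pixels"].min(2); m=np.zeros((384,512),np.uint8); cv2.circle(m,(int(cx),int(cy)),r,1,-1)
    return ((im>thr)&(m>0)).astype(np.uint8)
def biggest(m):
    n,l,st,ce=cv2.connectedComponentsWithStats(m.astype(np.uint8)); k=1+np.argmax(st[1:,4]); return l==k,ce[k]
def filled(m):
    cs,_=cv2.findContours(m.astype(np.uint8),cv2.RETR_EXTERNAL,cv2.CHAIN_APPROX_NONE)
    o=np.zeros((384,512),np.uint8); cv2.fillConvexPoly(o,cv2.convexHull(np.vstack(cs)),1); return o
BOX=box(-.055,.055,-.04,.04,0,.05); RD=box(.17,.275,-.085,.085,0,.085)
E
python3 - <<'E'
from fit import *
T,mT=pickle.load(open("top.pkl","rb"));S,mS=pickle.load(open("scene.pkl","rb"))
L=[]
for n,c,ps in (("top",T,[(311,161),(308,232)]),("scene",S,[(169,186),(215,223)])):
    for p in ps:
        m,_=biggest(white(c,*p,22,150)); m=filled(m); ce=np.argwhere(m).mean(0)[::-1]
        w=back(c,ce,.066)[0]; print(n,p,ce,m.sum(),w); L.append(w)
for a,b in(L[:2],L[2:]): print("dist",np.linalg.norm(a-b),"mid",(a+b)/2,"xdir",np.arctan2(*( (b-a)[[0,1]]*[1,-1])), (np.arctan2((a-b)[1],(a-b)[0])-np.pi/2))
# corner checks
for n,c,uv in(("top",T,[(247,191)]),("scene",S,[(249,185)])): print(n,back(c,uv,.05))
it=[(T,filled(mT["vial_box"][0]["mask"]).astype(float)),(S,filled(mS["vial_box"][1]["mask"]).astype(float))]
s0=[.56,.125,-1.9]
for k in([it[0]],[it[1]],it): print("box",fitbox(k,BOX,s0))
E
```

```text
top (311, 161) [310.91363636 160.61969697] 660 [ 0.61589641 -0.0531162   0.066     ]
top (308, 232) [308.5        230.70460705] 738 [ 0.4285808  -0.02399284  0.066     ]
scene (169, 186) [167.83275261 178.33914053] 861 [ 0.41595189 -0.0178594   0.066     ]
scene (215, 223) [214.59585492 221.14896373] 772 [ 0.61935432 -0.05775477  0.066     ]
dist 0.18956610045296027 mid [ 0.5222386  -0.03855452  0.066     ] xdir -1.7250388887750492 -1.7250388887750492
dist 0.2072780435695683 mid [ 0.51765311 -0.03780708  0.066     ] xdir 1.3771149825144968 1.377114982514497
top [[0.55112754 0.12632587 0.05      ]]
scene [[0.57057784 0.10456335 0.05      ]]
box (array([ 0.55540366,  0.12392799, -1.96707528]), np.float64(51.16470588235295))
box (array([ 0.55414192,  0.12434388, -2.00845386]), np.float64(96.078431372549))
box (array([ 0.55470249,  0.12412479, -1.97118044]), np.float64(157.0))
```

```bash
python3 - <<'E'
from fit import *
T,mT=pickle.load(open("top.pkl","rb"));S,mS=pickle.load(open("scene.pkl","rb"))
s0=[.522,-.0386,-1.725]
im=T["pixels"].astype(int)
print(proj(T,place(RD,s0)).round(1).tolist()); print(proj(S,place(RD,s0)).round(1).tolist())
# top face of the reader: bright
m,_=biggest(white(T,393,200,45,170)); m=filled(m); print(m.sum())
TOP=RD[RD[:,2]>.08]
r=fitbox([(T,m.astype(float))],TOP,s0); print("reader top",r)
im=T["pixels"][:,:,::-1].copy(); im=cv2.resize(im,None,fx=4,fy=4,interpolation=cv2.INTER_CUBIC)
def dr(P,col,s):
    p=((proj(T,place(P,s))+.5)*4-.5); 
    h=cv2.convexHull(p.astype(np.float32)).astype(int); cv2.polylines(im,[h],True,col,1)
for s,col in((s0,(0,0,255)),(r[0],(0,255,0))):
    dr(TOP,col,s)
    a=np.linspace(0,6.28,60)
    for y in(.095,-.095):
        dr(np.c_[.05*np.cos(a),y+.05*np.sin(a),0*a+.064],col,s);dr(np.c_[.05*np.cos(a),y+.05*np.sin(a),0*a],col,s)
dr(BOX,(0,0,255),[.555,.124,-1.97])
cv2.imwrite("pics/ov.png",im[520:1060,880:1680])
E
```

```text
[[366.7, 233.4], [376.0, 230.6], [367.0, 173.7], [376.1, 166.4], [404.7, 235.9], [417.1, 233.2], [403.9, 176.0], [415.8, 168.9]]
[[109.0, 235.1], [100.1, 205.1], [143.9, 279.1], [136.0, 247.4], [61.4, 257.0], [48.8, 226.3], [91.6, 307.8], [79.1, 275.6]]
2417
reader top (array([ 0.52414972, -0.03936415, -1.73012144]), np.float64(208.14509803921567))
```

View pics/ov.png

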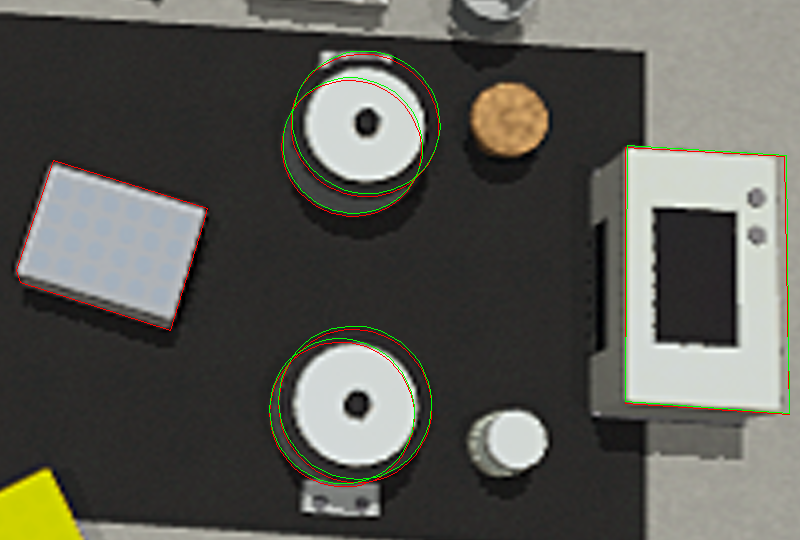

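```bash
cat > nav.py <<'E'
from h import *
from plant import read_state
ST=np.array([.523,-.039,-1.727])
def where(x=None,y=None,z=None,jaw=None):
    """target in station frame (m), jaw: angle of tool y axis in station frame (mod pi), prints delta in tool axes cm/deg"""
    s=read_state(); p=np.array(s["tool_pos"]); M=R.from_rotvec(s["orientation"]).as_matrix()
    c,sn=np.cos(ST[2]),np.sin(ST[2]); d=p[:2]-ST[:2]
    sx,sy=c*d[0]+sn*d[1],-sn*d[0]+c*d[1]
    jw=np.arctan2(M[1,1],M[0,1])-ST[2]; 
    print("t %.2f station TCP mm x %.1f y %.1f z %.1f jaw deg %.2f"%(s["t"],sx*1e3,sy*1e3,p[2]*1e3,np.degrees((jw+np.pi)%(2*np.pi)-np.pi)),"F",np.round(s["force"],1),"open",round(s["opening"],4),"q",np.round(s["q"],2),"tilt",M[:,2].round(3))
    if x is not None:
        w=np.array([ST[0]+c*x-sn*y,ST[1]+sn*x+c*y,z]); 
        print("delta tool cm at current orientation",(M.T@(w-p)*100).round(2))
        a=jaw+ST[2]; d=(a-np.arctan2(M[1,1],M[0,1])+np.pi/2)%np.pi-np.pi/2
        M2=R.from_euler("z",d).as_matrix()@M
        print("turn about tool z deg",round(-np.degrees(d),2),"or",round(-np.degrees(d-np.sign(d)*np.pi),2)," delta after turn",(M2.T@(w-p)*100).round(2))
        print("tool dirs in station: x",(M2.T[0,:2]@[c,sn]).round(3),(M2.T[0,:2]@[-sn,c]).round(3),"y",(M2.T[1,:2]@[c,sn]).round(3),(M2.T[1,:2]@[-sn,c]).round(3))
E
python3 - <<'E'
from nav import *
where(-.166,.092,.1,0)
where(-.166,.092,.1,np.pi/2)
E
```

```text
t 1.60 station TCP mm x -534.0 y -357.7 z 218.6 jaw deg 164.04 F [-0.8 -0.2  0. ] open 0.0933 q [ 1.05  0.13  1.49 -0.    1.52 -0.09] tilt [-0. -0. -1.]
delta tool cm at current orientation [-53.36 -23.01  11.86]
turn about tool z deg -15.96 or 164.04  delta after turn [-44.97 -36.8   11.86]
tool dirs in station: x 0.0 -1.0 y -1.0 0.0
t 1.60 station TCP mm x -534.0 y -357.7 z 218.6 jaw deg 164.04 F [-0.8 -0.2  0. ] open 0.0933 q [ 1.05  0.13  1.49 -0.    1.52 -0.09] tilt [-0. -0. -1.]
delta tool cm at current orientation [-53.36 -23.01  11.86]
turn about tool z deg 74.04 or -105.96  delta after turn [-36.8   44.97  11.86]
tool dirs in station: x -1.0 -0.0 y 0.0 1.0
```

Call:
drive_tool --plan '[{"claw": 0.25, "linear": [0, 0, 0], "angular": [0, 0, -8]}, {"claw": 0.25, "linear": [0, 0, 0], "angular": [0, 0, -8]}, {"claw": 0.25, "linear": [-4.4, -3.6, 0], "angular": [0, 0, 0]}, {"claw": 0.25, "linear": [-4.4, -3.6, 0], "angular": [0, 0, 0]}, {"claw": 0.25, "linear": [-4.4, -3.6, 0], "angular": [0, 0, 0]}, {"claw": 0.25, "linear": [-4.4, -3.6, 0], "angular": [0, 0, 0]}, {"claw": 0.25, "linear": [-4.4, -3.6, 0], "angular": [0, 0, 0]}, {"claw": 0.25, "linear": [-4.4, -3.6, 0], "angular": [0, 0, 0]}, {"claw": 0.25, "linear": [-4.4, -3.6, 0], "angular": [0, 0, 0]}, {"claw": 0.25, "linear": [-4.4, -3.6, 0], "angular": [0, 0, 0]}, {"claw": 0.25, "linear": [-4.4, -3.6, 0], "angular": [0, 0, 0]}, {"claw": 0.25, "linear": [0, 0, 0], "angular": [0, 0, 0]}]'

```text
t: 3.1
tool_pos: [0.5957, 0.1592, 0.2182]
orientation: [0.251, 3.131, -0.001]
force: [-1.0, -0.0, -0.1]
opening: 0.0699
```

```bash
python3 - <<'E'
from nav import *
where(-.166,.092,.1,0)
E
```

```text
t 3.10 station TCP mm x -207.1 y 41.0 z 218.2 jaw deg 179.77 F [-1.  -0.  -0.1] open 0.0699 q [ 0.18  0.18  1.44 -0.    1.53 -1.23] tilt [ 0.    -0.001 -1.   ]
delta tool cm at current orientation [-5.12 -4.07 11.82]
turn about tool z deg -0.23 or 179.77  delta after turn [-5.1  -4.1  11.82]
tool dirs in station: x 0.0 -1.0 y -1.0 0.0
```

Call:
drive_tool --plan '[{"claw": 0.25, "linear": [-2.6, -2.0, 0], "angular": [0, 0, 0]}, {"claw": 0.25, "linear": [-2.5, -2.1, 0], "angular": [0, 0, 0]}, {"claw": 0.25, "linear": [0, 0, 5], "angular": [0, 0, 0]}, {"claw": 0.25, "linear": [0, 0, 5], "angular": [0, 0, 0]}, {"claw": 0.25, "linear": [0, 0, 5], "angular": [0, 0, 0]}, {"claw": 0.25, "linear": [0, 0, 5], "angular": [0, 0, 0]}, {"claw": 0.25, "linear": [0, 0, 0.3], "angular": [0, 0, 0]}, {"claw": 0.25, "linear": [0, 0, 0], "angular": [0, 0, 0]}]'

```text
t: 4.1
tool_pos: [0.6385, 0.115, 0.0173]
orientation: [0.243, 3.131, 0.001]
force: [0.6, -0.1, 0.3]
opening: 0.0696
```

```bash
python3 - <<'E'
from nav import *
from plant import read_camera
where(-.166,.048,.015,0)
c=read_camera("top");cv2.imwrite("pics/a1.png",cv2.resize(c["pixels"][110:290,180:430,::-1],None,fx=3.2,fy=3.2,interpolation=cv2.INTER_CUBIC))
E
```

```text
t 4.10 station TCP mm x -170.1 y 90.1 z 17.3 jaw deg -179.93 F [ 0.6 -0.1  0.3] open 0.0696 q [ 0.1   0.43  1.52  0.    1.2  -1.32] tilt [ 0.001  0.    -1.   ]
delta tool cm at current orientation [ 4.21 -0.41  0.23]
turn about tool z deg 0.07 or -179.93  delta after turn [ 4.21 -0.41  0.23]
tool dirs in station: x -0.0 -1.0 y -1.0 -0.0
```

View pics/a1.png

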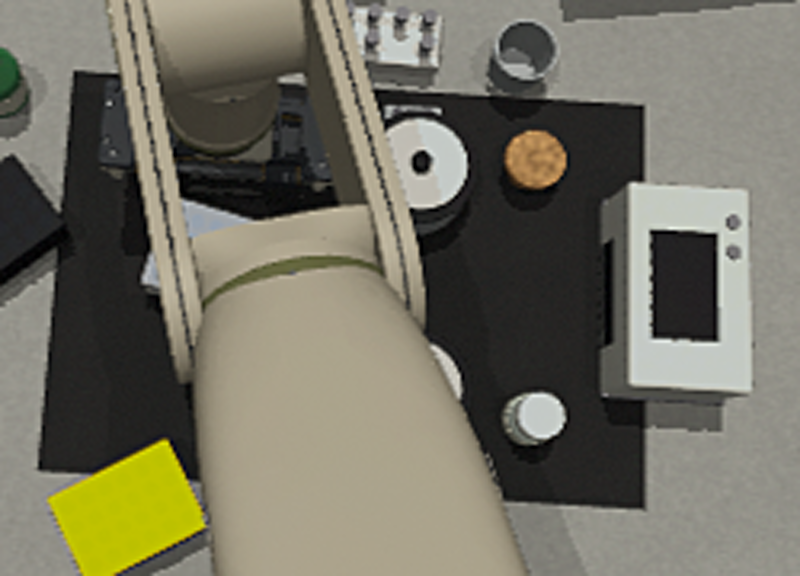

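Call:
drive_tool --plan '[{"claw": 0.25, "linear": [0.8, 0, 0], "angular": [0, 0, 0]}, {"claw": 0.25, "linear": [0.8, 0, 0], "angular": [0, 0, 0]}, {"claw": 0.25, "linear": [0.5, 0, 0], "angular": [0, 0, 0]}, {"claw": 0.25, "linear": [0.4, 0, 0], "angular": [0, 0, 0]}, {"claw": 0.25, "linear": [0.4, 0, 0], "angular": [0, 0, 0]}, {"claw": 0.25, "linear": [0.4, 0, 0], "angular": [0, 0, 0]}, {"claw": 0.25, "linear": [0.4, 0, 0], "angular": [0, 0, 0]}, {"claw": 0.25, "linear": [0.3, 0, 0], "angular": [0, 0, 0]}, {"claw": 0.25, "linear": [0, 0, 0], "angular": [0, 0, 0]}]'

```text
t: 5.28
tool_pos: [0.5979, 0.1205, 0.0156]
orientation: [-0.244, -3.132, 0.0]
force: [1.4, 1.0, 0.3]
opening: 0.0697
```

```bash
python3 - <<'E'
from nav import *
from plant import read_camera
where(-.166,.048,.015,0)
c=read_camera("scene");cv2.imwrite("pics/a2.png",cv2.resize(c["pixels"][100:290,90:340,::-1],None,fx=3.1,fy=3.1,interpolation=cv2.INTER_CUBIC))
E
```

```text
t 5.28 station TCP mm x -169.2 y 49.1 z 15.6 jaw deg -179.95 F [1.4 1.  0.3] open 0.0697 q [ 0.11  0.34  1.63 -0.    1.17 -1.3 ] tilt [-0.001 -0.    -1.   ]
delta tool cm at current orientation [ 0.12 -0.32  0.06]
turn about tool z deg 0.05 or -179.95  delta after turn [ 0.11 -0.32  0.06]
tool dirs in station: x -0.0 -1.0 y -1.0 0.0
```

View pics/a2.png

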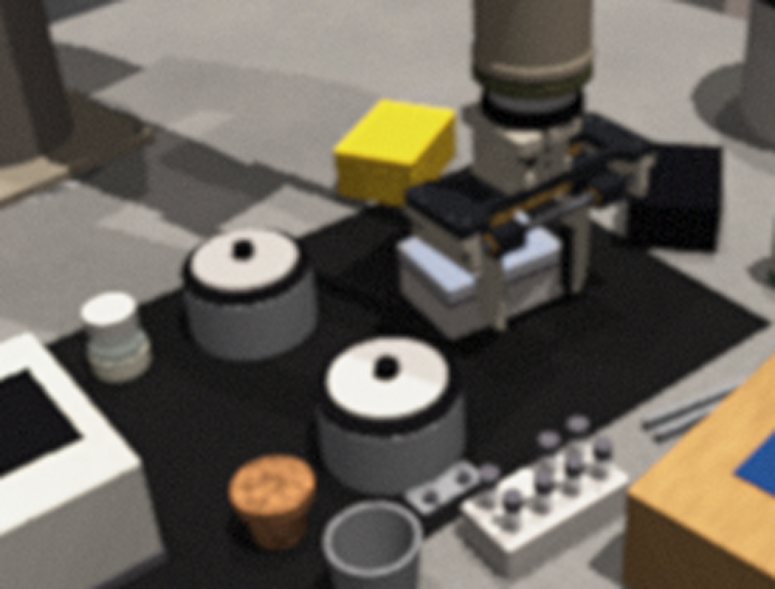

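Call:
drive_tool --plan '[{"claw": 0.25, "linear": [-3, 0, 0], "angular": [0, 0, 0]}, {"claw": 0.4, "linear": [0, 0, -5], "angular": [0, 0, 0]}, {"claw": 0.5, "linear": [0, 0, -5], "angular": [0, 0, 0]}, {"claw": 0.6, "linear": [0, 5, 0], "angular": [0, 0, 10]}, {"claw": 0.65, "linear": [0, 5, 0], "angular": [0, 0, 10]}, {"claw": 0.65, "linear": [0, 0, 0], "angular": [0, 0, 10]}, {"claw": 0.65, "linear": [0, 0, 0], "angular": [0, 0, 10]}, {"claw": 0.65, "linear": [0, 0, 0], "angular": [0, 0, 10]}, {"claw": 0.65, "linear": [0, 0, 0], "angular": [0, 0, 10]}, {"claw": 0.65, "linear": [0, 0, 0], "angular": [0, 0, 10]}, {"claw": 0.65, "linear": [0, 0, 0], "angular": [0, 0, 10]}, {"claw": 0.65, "linear": [0, 0, 0], "angular": [0, 0, 10]}]'

```text
t: 6.82
tool_pos: [0.651, 0.2122, 0.1146]
orientation: [-2.392, -2.035, 0.004]
force: [-0.0, -0.3, -0.4]
opening: 0.0327
```

```bash
cat >look.py <<'E'
from nav import *
from fit import *
import sys
from plant import read_camera,masks_of
def tostat(s):
    c,sn=np.cos(ST[2]),np.sin(ST[2]); d=s[:2]-ST[:2]
    return (c*d[0]+sn*d[1])*1e3,(-sn*d[0]+c*d[1])*1e3,np.degrees(s[2]-ST[2])
def look(n,name,guess):
    c=read_camera(n); im=c["pixels"][:,:,::-1]
    cs,sn=np.cos(ST[2]),np.sin(ST[2])
    s0=np.array([ST[0]+cs*guess[0]-sn*guess[1],ST[1]+sn*guess[0]+cs*guess[1],ST[2]+guess[2]])
    p0=proj(c,[[s0[0],s0[1],.04]])[0]; s=s0
    rs=[r for r in masks_of(c,"vial_box") if np.linalg.norm(np.argwhere(r["mask"]).mean(0)[::-1]-p0)<30 and r["mask"].sum()<3000]
    if rs:
        s,f=fitbox([(c,filled(rs[0]["mask"]).astype(float))],BOX,s0); print(n,"box station mm/deg",np.round(tostat(s),1),"res",round(f,1),"p",rs[0]["p"])
    else: print("no mask")
    x0,y0=max(0,int(p0[0])-90),max(0,int(p0[1])-70); z=4
    o=cv2.resize(im,None,fx=z,fy=z,interpolation=cv2.INTER_CUBIC)
    h=cv2.convexHull(((proj(c,place(BOX,s))+.5)*z-.5).astype(np.float32)).astype(int); cv2.polylines(o,[h],True,(0,0,255),1)
    cv2.imwrite(f"pics/{name}.png",o[y0*z:(y0+140)*z,x0*z:(x0+190)*z])
E
python3 - <<'E'
from look import *
where(-.26,0,.1,np.pi/2)
look("top","b1",(-.166,0,0)); look("scene","b1s",(-.166,0,0))
E
```

```text
t 6.83 station TCP mm x -268.1 y 87.3 z 114.6 jaw deg 89.71 F [-0.  -0.3 -0.4] open 0.0327 q [ 0.24  0.42  1.33 -0.    1.39  0.4 ] tilt [-0.002 -0.001 -1.   ]
delta tool cm at current orientation [-0.85 -8.72  1.48]
turn about tool z deg -0.29 or 179.71  delta after turn [-0.8  -8.73  1.48]
tool dirs in station: x -1.0 -0.0 y 0.0 1.0
no mask
scene box station mm/deg [-161.    -5.7   -7.5] res 116.7 p 0.77
```

View pics/b1.png

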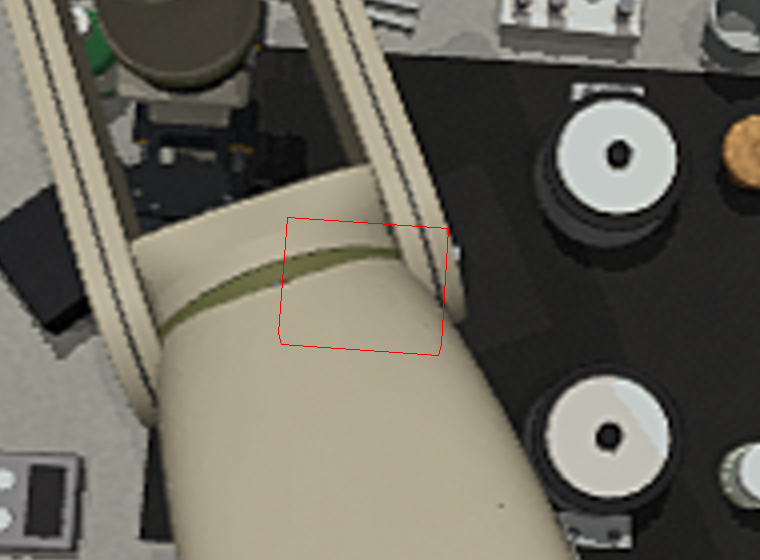

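View pics/b1s.png

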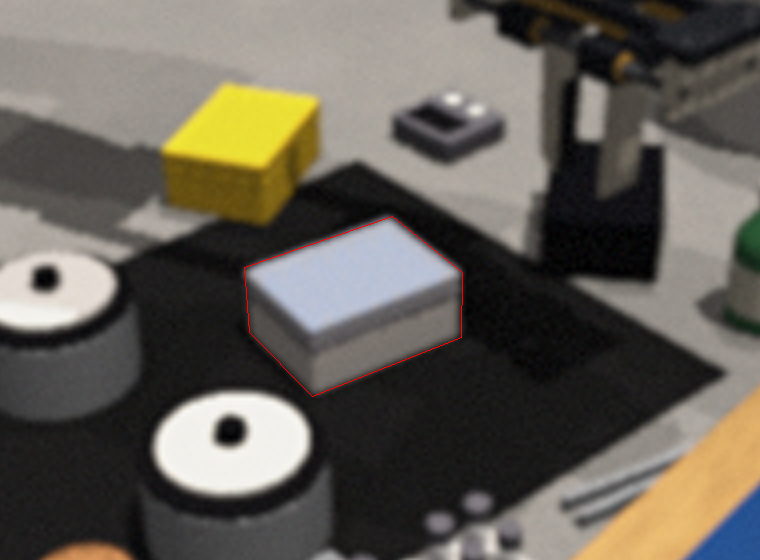

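Call:
drive_tool --plan '[{"claw": 0.65, "linear": [-1.1, -4.5, 0], "angular": [0, 0, -0.3]}, {"claw": 0.65, "linear": [-1.2, -4.5, 0], "angular": [0, 0, 0]}, {"claw": 0.65, "linear": [0, 0, 4], "angular": [0, 0, 0]}, {"claw": 0.65, "linear": [0, 0, 4], "angular": [0, 0, 0]}, {"claw": 0.65, "linear": [0, 0, 1.9], "angular": [0, 0, 0]}, {"claw": 0.65, "linear": [0, 0, 0], "angular": [0, 0, 0]}]'

```text
t: 7.78
tool_pos: [0.5581, 0.2032, 0.0151]
orientation: [-2.379, -2.049, 0.005]
force: [-0.7, 0.3, -0.4]
opening: 0.0324
```

```bash
python3 - <<'E'
from look import *
where(-.182,-.003,.015,np.pi/2)
c=read_camera("wrist");cv2.imwrite("pics/w1.png",c["pixels"][:,:,::-1]); print(c["K"],c["xyz"],c["attitude"])
E
```

```text
t 7.78 station TCP mm x -244.7 y -3.0 z 15.1 jaw deg 90.42 F [-0.7  0.3 -0.4] open 0.0324 q [ 0.26  0.3   1.68 -0.    1.16  0.41] tilt [-0.003 -0.001 -1.   ]
delta tool cm at current orientation [-6.27 -0.04  0.02]
turn about tool z deg 0.42 or -179.58  delta after turn [-6.27  0.    0.02]
tool dirs in station: x -1.0 -0.0 y 0.0 1.0
[[297.31863964   0.         246.28096838]
 [  0.         297.31863964 189.81920498]
 [  0.           0.           1.        ]] [0.56922417 0.27370626 0.18108843] [-0.25848986  0.02171322 -0.14762026]
```

View pics/w1.png

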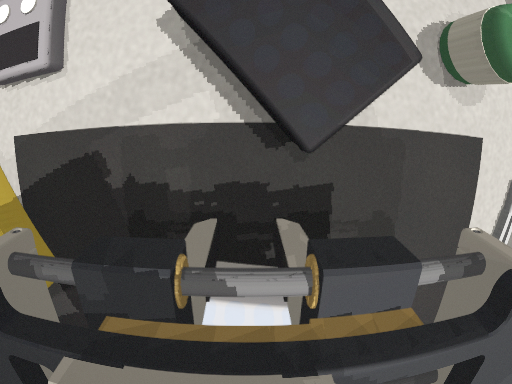

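Call:
drive_tool --plan '[{"claw": 0.65, "linear": [-1, 0, 0], "angular": [0, 0, 0.4]}, {"claw": 0.65, "linear": [-0.6, 0, 0], "angular": [0, 0, 0]}, {"claw": 0.65, "linear": [-0.6, 0, 0], "angular": [0, 0, 0]}, {"claw": 0.65, "linear": [-0.6, 0, 0], "angular": [0, 0, 0]}, {"claw": 0.65, "linear": [-0.6, 0, 0], "angular": [0, 0, 0]}, {"claw": 0.65, "linear": [-0.6, 0, 0], "angular": [0, 0, 0]}, {"claw": 0.65, "linear": [-0.6, 0, 0], "angular": [0, 0, 0]}, {"claw": 0.65, "linear": [-0.6, 0, 0], "angular": [0, 0, 0]}, {"claw": 0.65, "linear": [-0.6, 0, 0], "angular": [0, 0, 0]}, {"claw": 0.65, "linear": [0, 0, 0], "angular": [0, 0, 0]}]'

```text
t: 9.07
tool_pos: [0.5499, 0.1452, 0.0162]
orientation: [2.39, 2.039, -0.002]
force: [-0.9, 0.2, -0.1]
opening: 0.0327
```

```bash
python3 - <<'E'
from look import *
where(-.182,-.003,.015,np.pi/2)
look("scene","c1s",(-.13,0,0));look("top","c1",(-.13,0,0))
E
```

```text
t 9.07 station TCP mm x -186.2 y -2.1 z 16.2 jaw deg 89.91 F [-0.9  0.2 -0.1] open 0.0327 q [ 0.17  0.24  1.75 -0.    1.15  0.33] tilt [-0.001 -0.001 -1.   ]
delta tool cm at current orientation [-0.42 -0.09  0.12]
turn about tool z deg -0.09 or 179.91  delta after turn [-0.42 -0.09  0.12]
tool dirs in station: x -1.0 -0.0 y 0.0 1.0
scene box station mm/deg [-122.1   -0.6   -1. ] res 131.0 p 0.95
top box station mm/deg [-134.6   -5.    11. ] res 781.7 p 0.91
```

View pics/c1.png

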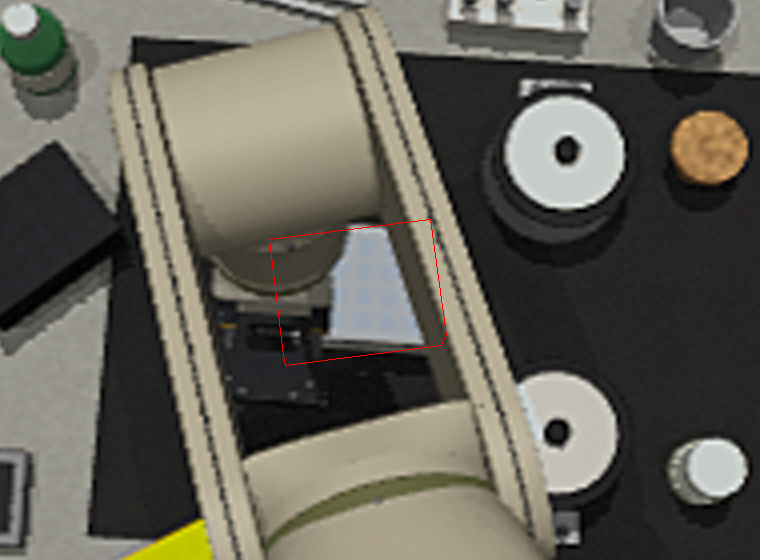

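View pics/c1s.png

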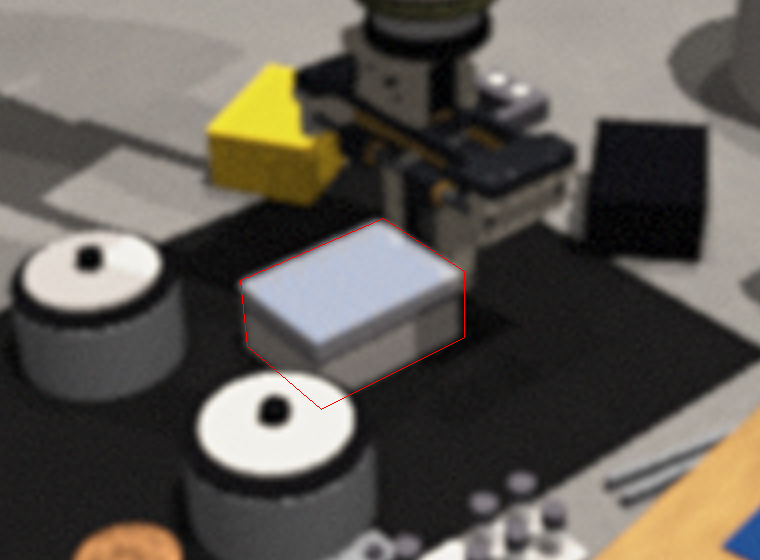

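```bash
python3 - <<'E'
from look import *
c=read_camera("top"); im=c["pixels"][:,:,::-1]; z=12
o=cv2.resize(im[160:230,220:280],None,fx=z,fy=z,interpolation=cv2.INTER_CUBIC)
cs,sn=np.cos(ST[2]),np.sin(ST[2])
for y,col in((0,(0,0,255)),(.004,(0,255,0)),(-.004,(255,0,0))):
    P=np.array([[a,b+y,.05] for a,b in((-.1787,-.04),(-.0687,-.04),(-.0687,.04),(-.1787,.04))])
    p=((proj(c,place(P,ST))+.5-[220,160])*z-.5).astype(int); cv2.polylines(o,[p],True,col,1)
cv2.imwrite("pics/d1.png",o[:600])
E
```

```text
(no output)
```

View pics/d1.png

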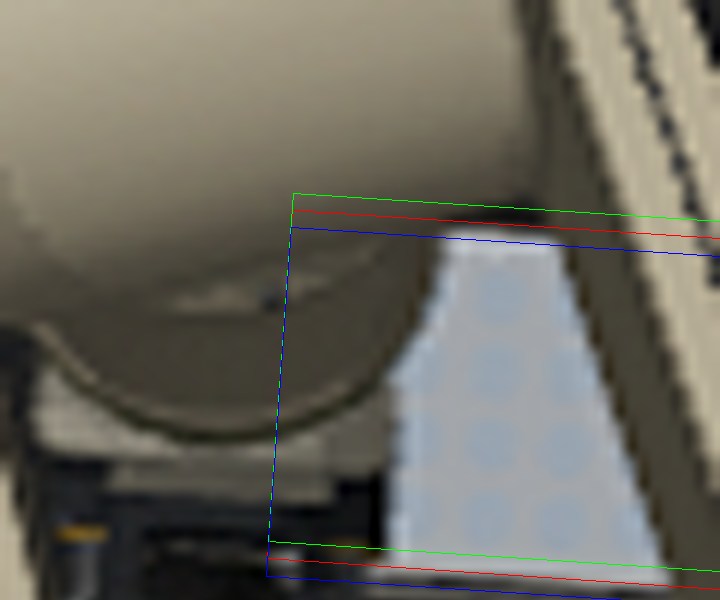

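Call:
drive_tool --plan '[{"claw": 0.65, "linear": [-0.6, 0, 0.1], "angular": [0, 0, 0]}, {"claw": 0.65, "linear": [-0.8, 0, 0], "angular": [0, 0, 0]}, {"claw": 0.65, "linear": [-0.8, 0, 0], "angular": [0, 0, 0]}, {"claw": 0.65, "linear": [-0.8, 0, 0], "angular": [0, 0, 0]}, {"claw": 0.65, "linear": [-0.8, 0, 0], "angular": [0, 0, 0]}, {"claw": 0.65, "linear": [-0.8, 0, 0], "angular": [0, 0, 0]}, {"claw": 0.65, "linear": [0, 0, 0], "angular": [0, 0, 0]}]'

```text
t: 10.2
tool_pos: [0.5427, 0.0997, 0.0153]
orientation: [2.39, 2.039, -0.002]
force: [0.4, -0.3, -0.5]
opening: 0.0323
```

```bash
cat > ov.py <<'E'
from look import *
def ov(name,xr,cx,w=75,h=75,z=8):
    c=read_camera("top"); im=c["pixels"][:,:,::-1]
    q=proj(c,place(np.array([[cx,0,.05]]),ST))[0]; u,v=int(q[0])-w//2,int(q[1])-h//2
    o=cv2.resize(im[v:v+h,u:u+w],None,fx=z,fy=z,interpolation=cv2.INTER_CUBIC)
    for y,col in((0,(0,0,255)),(.004,(0,255,0)),(-.004,(255,0,0))):
        P=np.array([[a,b+y,.05] for a,b in((xr,-.04),(xr+.11,-.04),(xr+.11,.04),(xr,.04))])
        p=((proj(c,place(P,ST))+.5-[u,v])*z-.5).astype(int); cv2.polylines(o,[p],True,col,1)
    cv2.imwrite(f"pics/{name}.png",o[:600,:800])
E
python3 - <<'E'
from ov import *
where(.0525,0,.015,np.pi/2)
ov("e1",-.1313,-.05,100)
E
```

```text
t 10.20 station TCP mm x -140.1 y -2.1 z 15.3 jaw deg 89.89 F [ 0.4 -0.3 -0.5] open 0.0323 q [ 0.09  0.2   1.8  -0.    1.14  0.25] tilt [-0.001 -0.001 -1.   ]
delta tool cm at current orientation [-19.26   0.25   0.05]
turn about tool z deg -0.11 or 179.89  delta after turn [-19.26   0.21   0.05]
tool dirs in station: x -1.0 -0.0 y 0.0 1.0
```

View pics/e1.png

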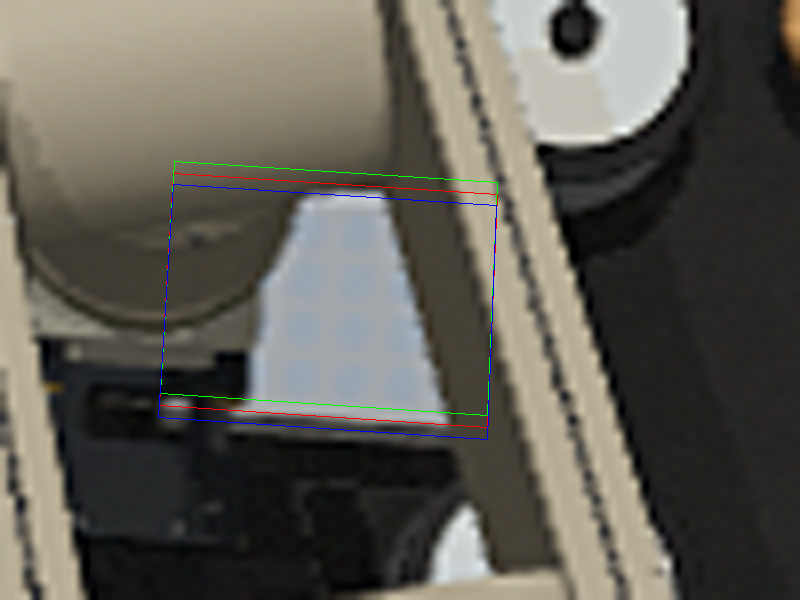

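Call:
drive_tool --plan '[{"claw": 0.65, "linear": [-0.6, 0, 0], "angular": [0, 0, 0]}, {"claw": 0.65, "linear": [-0.8, 0, 0], "angular": [0, 0, 0]}, {"claw": 0.65, "linear": [-0.8, 0.02, 0], "angular": [0, 0, 0]}, {"claw": 0.65, "linear": [-0.8, 0, 0], "angular": [0, 0, 0]}, {"claw": 0.65, "linear": [-0.8, 0.02, 0], "angular": [0, 0, 0]}, {"claw": 0.65, "linear": [-0.8, 0, 0], "angular": [0, 0, 0]}, {"claw": 0.65, "linear": [-0.8, 0, 0], "angular": [0, 0, 0]}, {"claw": 0.65, "linear": [-0.8, 0, 0], "angular": [0, 0, 0]}, {"claw": 0.65, "linear": [-0.8, 0, 0], "angular": [0, 0, 0]}, {"claw": 0.65, "linear": [-0.8, 0, 0], "angular": [0, 0, 0]}, {"claw": 0.65, "linear": [0, 0, 0], "angular": [0, 0, 0]}]'

```text
t: 11.62
tool_pos: [0.5314, 0.0229, 0.0158]
orientation: [2.389, 2.039, -0.0]
force: [0.9, 0.6, -1.2]
opening: 0.0323
```

```bash
python3 - <<'E'
from ov import *
where(.0525,0,.015,np.pi/2)
look("scene","f1s",(.01,0,0));ov("f1",-.053,.01,100)
E
```

```text
t 11.62 station TCP mm x -62.5 y -1.4 z 15.8 jaw deg 89.90 F [ 0.9  0.6 -1.2] open 0.0323 q [-0.05  0.15  1.86 -0.    1.13  0.11] tilt [ 0. -0. -1.]
delta tool cm at current orientation [-11.5    0.16   0.08]
turn about tool z deg -0.1 or 179.9  delta after turn [-11.5    0.14   0.08]
tool dirs in station: x -1.0 0.0 y 0.0 1.0
scene box station mm/deg [ 0.5 -2.4  0.1] res 376.6 p 0.59
```

View pics/f1.png

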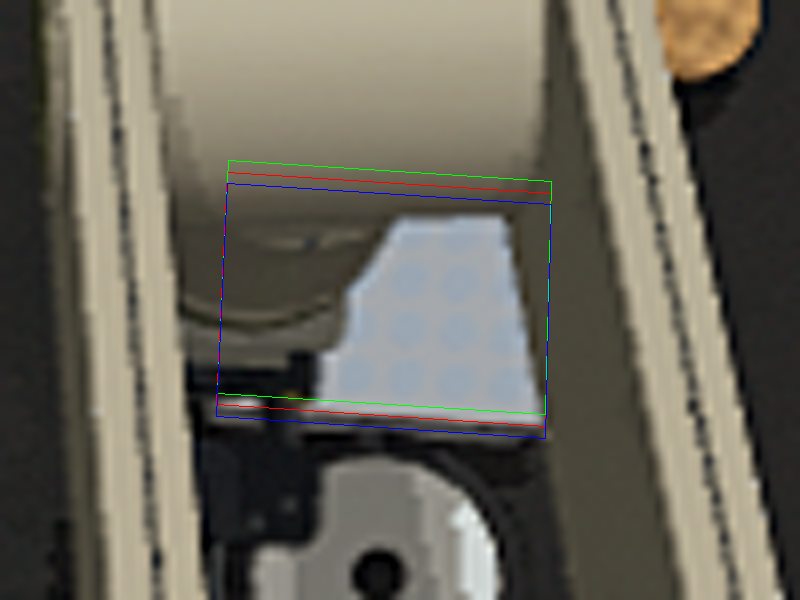

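View pics/f1s.png

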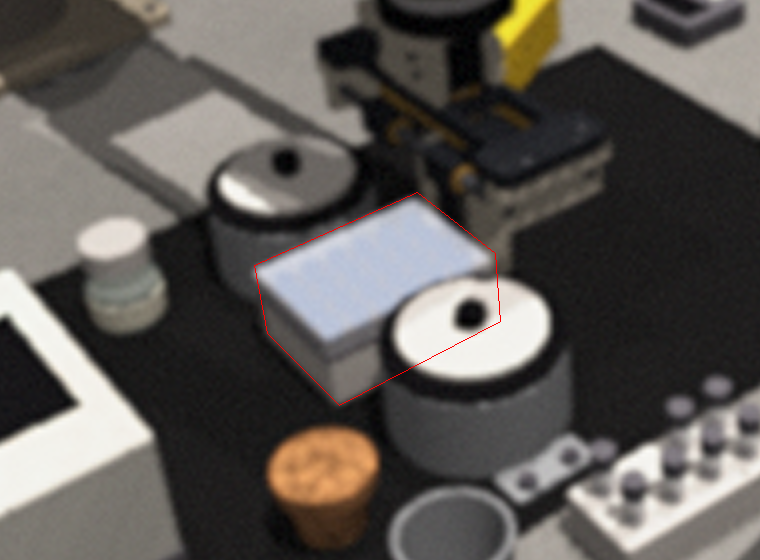

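Call:
drive_tool --plan '[{"claw": 0.65, "linear": [-0.6, 0, 0], "angular": [0, 0, 0]}, {"claw": 0.65, "linear": [-0.8, 0, 0], "angular": [0, 0, 0]}, {"claw": 0.65, "linear": [-0.8, 0, 0], "angular": [0, 0, 0]}, {"claw": 0.65, "linear": [-0.8, 0, 0], "angular": [0, 0, 0]}, {"claw": 0.65, "linear": [-0.8, 0, 0], "angular": [0, 0, 0]}, {"claw": 0.65, "linear": [-0.8, 0, 0], "angular": [0, 0, 0]}, {"claw": 0.65, "linear": [-0.8, 0, 0], "angular": [0, 0, 0]}, {"claw": 0.65, "linear": [-0.8, 0, 0], "angular": [0, 0, 0]}, {"claw": 0.65, "linear": [-0.8, 0, 0], "angular": [0, 0, 0]}, {"claw": 0.65, "linear": [-0.8, 0, 0], "angular": [0, 0, 0]}, {"claw": 0.65, "linear": [-0.8, 0, 0], "angular": [0, 0, 0]}, {"claw": 0.65, "linear": [-0.6, 0, 0], "angular": [0, 0, 0]}]'

```text
t: 13.28
tool_pos: [0.5168, -0.0676, 0.0156]
orientation: [-2.389, -2.04, 0.0]
force: [0.3, 4.5, 3.8]
opening: 0.0326
```

```bash
python3 - <<'E'
from ov import *
where(.0525,0,.015,np.pi/2)
look("scene","g1s",(.10,0,0))
E
```

```text
t 13.28 station TCP mm x 29.3 y -1.7 z 15.6 jaw deg 89.93 F [0.3 4.5 3.8] open 0.0326 q [-0.23  0.12  1.89  0.    1.13 -0.07] tilt [-0.  0. -1.]
delta tool cm at current orientation [-2.32  0.17  0.06]
turn about tool z deg -0.07 or 179.93  delta after turn [-2.32  0.17  0.06]
tool dirs in station: x -1.0 0.0 y -0.0 1.0
scene box station mm/deg [93.7 -1.5 -1.1] res 110.3 p 0.62
```

View pics/g1s.png

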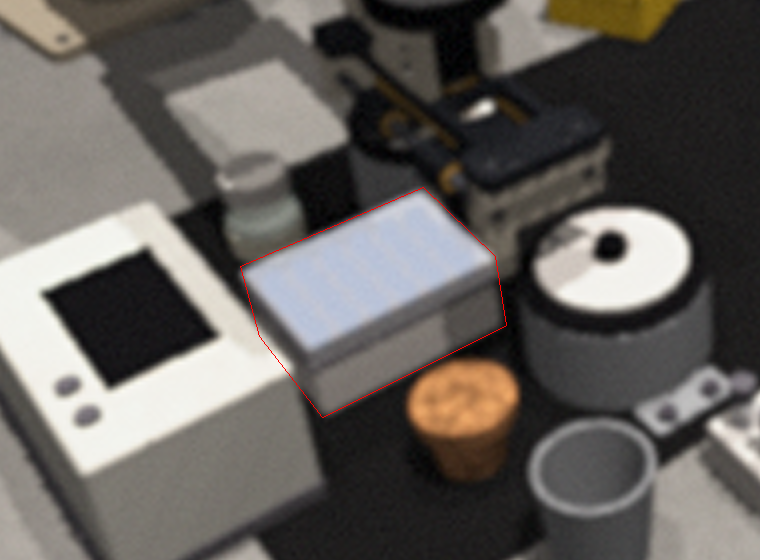

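Call:
drive_tool --plan '[{"claw": 0.65, "linear": [-0.5, 0, 0], "angular": [0, 0, 0]}, {"claw": 0.65, "linear": [-0.5, 0, 0], "angular": [0, 0, 0]}, {"claw": 0.65, "linear": [-0.4, 0, 0], "angular": [0, 0, 0]}, {"claw": 0.65, "linear": [-0.3, 0, 0], "angular": [0, 0, 0]}, {"claw": 0.65, "linear": [-0.1, 0, 0], "angular": [0, 0, 0]}, {"claw": 0.65, "linear": [-0.1, 0, 0], "angular": [0, 0, 0]}]'

```text
t: 14.12
tool_pos: [0.5138, -0.0859, 0.0155]
orientation: [-2.389, -2.04, 0.0]
force: [-0.7, 2.4, -1.5]
opening: 0.0325
```

```bash
python3 - <<'E'
from nav import *
where(.0525,0,.015,np.pi/2)
E
```

```text
t 14.12 station TCP mm x 47.8 y -1.8 z 15.5 jaw deg 89.94 F [-0.7  2.4 -1.5] open 0.0325 q [-0.26  0.12  1.89 -0.    1.13 -0.11] tilt [-0.  0. -1.]
delta tool cm at current orientation [-0.47  0.18  0.05]
turn about tool z deg -0.06 or 179.94  delta after turn [-0.47  0.18  0.05]
tool dirs in station: x -1.0 0.0 y 0.0 1.0
```

Call:
drive_tool --plan '[{"claw": 0.65, "linear": [-0.1, 0, 0], "angular": [0, 0, 0]}, {"claw": 0.65, "linear": [-0.1, 0, 0], "angular": [0, 0, 0]}, {"claw": 0.65, "linear": [-0.1, 0, 0], "angular": [0, 0, 0]}, {"claw": 0.65, "linear": [-0.1, 0, 0], "angular": [0, 0, 0]}]'

```text
t: 14.62
tool_pos: [0.5134, -0.089, 0.0157]
orientation: [-2.388, -2.039, -0.002]
force: [0.8, 10.7, 0.9]
opening: 0.0325
```

Call:
drive_tool --plan '[{"claw": 0.65, "linear": [-0.1, 0, 0], "angular": [0, 0, 0]}, {"claw": 0.65, "linear": [-0.05, 0, 0], "angular": [0, 0, 0]}]'

```text
t: 14.88
tool_pos: [0.5132, -0.089, 0.0157]
orientation: [-2.386, -2.039, -0.004]
force: [-0.1, 15.6, 1.8]
opening: 0.0324
```

```bash
python3 - <<'E'
from ov import *
where(.0525,0,.015,np.pi/2)
look("scene","h1s",(.115,0,0))
where()
E
```

```text
t 14.88 station TCP mm x 50.9 y -1.9 z 15.7 jaw deg 89.97 F [-0.1 15.6  1.8] open 0.0324 q [-0.27  0.12  1.89  0.    1.13 -0.12] tilt [ 0.     0.004 -1.   ]
delta tool cm at current orientation [-0.16  0.19  0.07]
turn about tool z deg -0.03 or 179.97  delta after turn [-0.16  0.19  0.07]
tool dirs in station: x -1.0 0.0 y 0.0 1.0
scene box station mm/deg [105.1  -0.4  -3.4] res 357.5 p 0.7
t 14.97 station TCP mm x 50.9 y -1.9 z 15.7 jaw deg 89.97 F [ 0.2 13.2  1.4] open 0.0325 q [-0.27  0.12  1.89  0.    1.13 -0.12] tilt [-0.     0.004 -1.   ]
```

View pics/h1s.png

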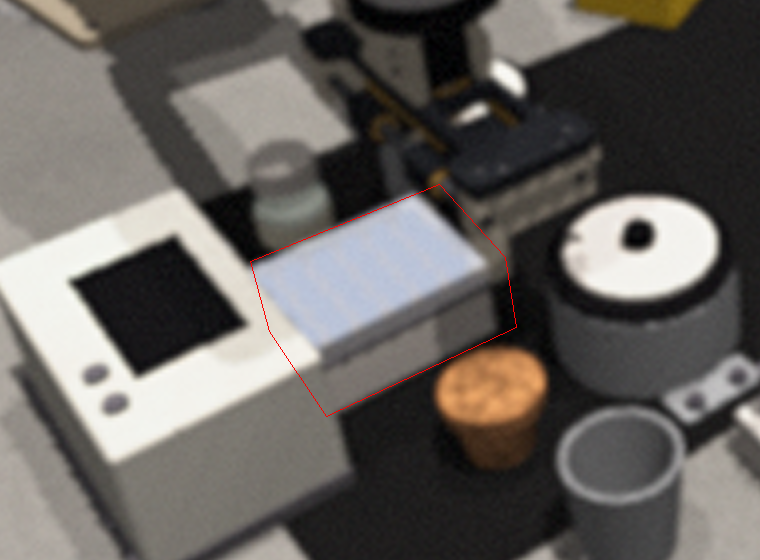

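Call:
drive_tool --plan '[{"claw": 0.65, "linear": [1, 0, 0], "angular": [0, 0, 0]}, {"claw": 0.65, "linear": [2, 0, 0], "angular": [0, 0, 0]}, {"claw": 0.65, "linear": [2, 0, 0], "angular": [0, 0, 0]}, {"claw": 0.65, "linear": [0, 0, -5], "angular": [0, 0, 0]}, {"claw": 0.65, "linear": [0, 0, -5], "angular": [0, 0, 0]}, {"claw": 0.65, "linear": [0, 0, -5], "angular": [0, 0, 0]}, {"claw": 0.65, "linear": [0, 0, -5], "angular": [0, 0, 0]}, {"claw": 0.65, "linear": [5.5, -2, 0], "angular": [0, 0, 0]}, {"claw": 0.65, "linear": [5.5, -2, 0], "angular": [0, 0, 0]}, {"claw": 0.65, "linear": [5.5, -2, 0], "angular": [0, 0, 0]}, {"claw": 0.65, "linear": [5.5, -2, 0], "angular": [0, 0, 0]}, {"claw": 0.65, "linear": [5.5, -2, 0], "angular": [0, 0, 0]}]'

```text
t: 16.48
tool_pos: [0.465, 0.247, 0.2161]
orientation: [2.389, 2.039, 0.002]
force: [1.3, -0.6, 0.5]
opening: 0.0323
```

```bash
python3 - <<'E'
from ov import *
where()
look("scene","i1s",(.115,0,0));look("top","i1",(.115,0,0))
ov("i2",.06,.09,100)
E
```

```text
t 16.48 station TCP mm x -273.5 y -101.8 z 216.1 jaw deg 89.91 F [ 1.3 -0.6  0.5] open 0.0323 q [ 0.39 -0.07  1.7  -0.    1.51  0.55] tilt [ 0.002 -0.    -1.   ]
scene box station mm/deg [108.7  -1.3 -14.3] res 393.8 p 0.67
top box station mm/deg [115.9   0.8   0.2] res 47.5 p 0.76
```

View pics/i1.png

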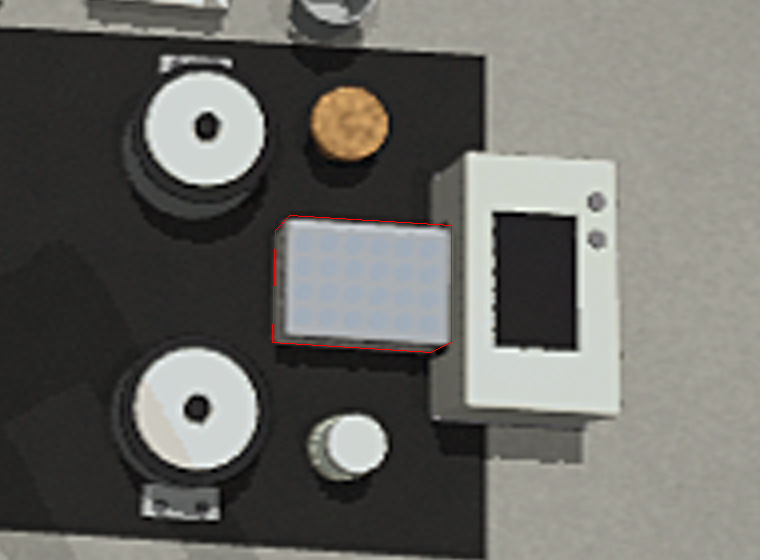

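View pics/i1s.png

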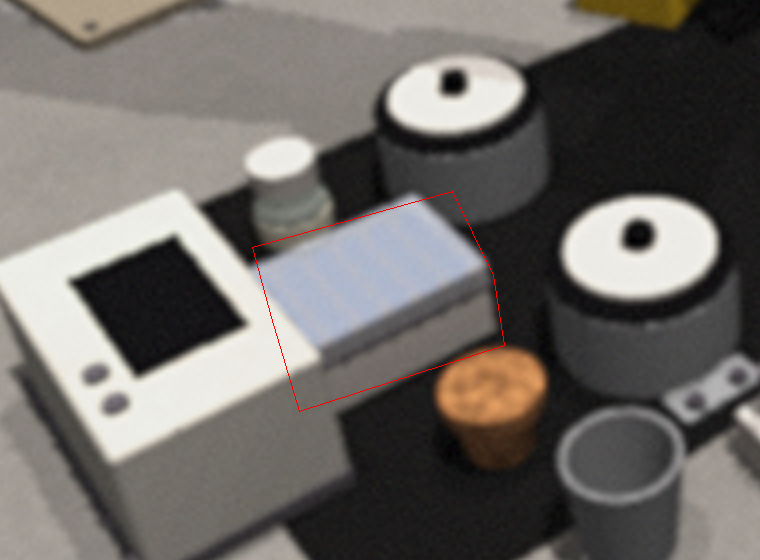

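View pics/i2.png

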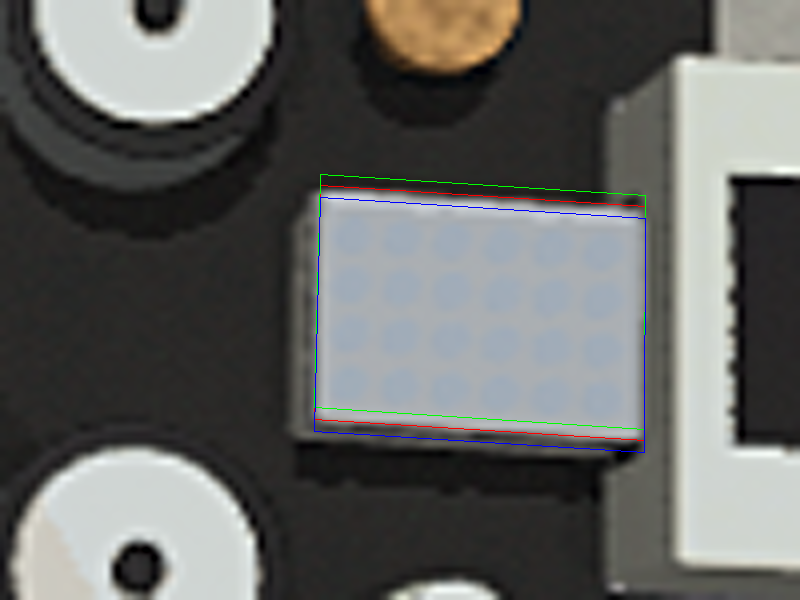

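```bash
python3 - <<'E'
from plant import *
from h import *
c=read_camera("top"); T,_=pickle.load(open("top.pkl","rb"))
d=np.abs(c["pixels"].astype(int)-T["pixels"]).max(2)
for n,(u,v) in dict(jar=(346,240),stopper=(347,160),rack=(300,122),beaker=(343,127),bottle=(178,133),tweezers=(238,122),timer=(165,247),yellow=(220,270),black=(177,182)).items():
    print(n,(d[v-12:v+12,u-12:u+12]>40).mean().round(3))
print(close_job())
E
```

```text
jar 0.0
stopper 0.0
rack 0.0
beaker 0.0
bottle 0.168
tweezers 0.0
timer 0.484
yellow 0.002
black 0.998
the job is handed in; nothing more can be done
None
```

The vial box now stands with its end against the reader face, and I handed the job in at about 17 s of the 58 s allowed.

I first straightened the box with a two-finger push on its side. Then I pushed it from behind, through the gap, until the arm stalled against the reader at about 15 N. After that I backed straight off, lifted and moved clear. The box was never gripped or lifted.

**Box position:** the last unobstructed top view puts the box centre at x 115.9 mm, y 0.8 mm, turned 0.2°. The ideal x is 115 mm, so it is up against the reader and square to within measurement error.

**Disagreeing check:** the scene-camera fit after release gave x 108.7 mm and −14.3°. The reader hides part of the box from that camera, so its outline visibly missed the box. I discarded that fit. The arm's stopping point also fits the box resting against the reader.

**Other objects:** a before/after comparison of the top image showed no change at the jar, stopper, rack, beaker and tweezers, and almost none at the yellow look-alike. It did show change at the bottle, timer and black look-alike. I think the parked arm or its shadow caused this, but I did not confirm it with a last picture. In pictures taken during the job those three looked undisturbed, and nothing was pushed near them.

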